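# Shift the dish carriage of an imaging stand and lock it again with its ball-lock pin

### The job

The culture dish has to go under the camera: draw the ball-lock pin up out of the loading position, slide the dish carriage along its rail to the imaging position under the camera, and push the pin fully home there until its collar sits flat on the carriage and the balls have clicked. The imaging hole is out of sight under the carriage, so feel for it with the nose of the pin and never force pin or stand; keep the dish in its nest and leave the specimen jar at the end of the stand where it is.

Things in the scene. Friction and masses are not known exactly. Their poses are not given: they have to be found in the camera images.
- station: Low aluminium imaging stand, fixed on the bench: base 110 mm wide (x -55 to 55), y -79 to 314 mm, flat deck at height 30 mm, two guide rails. Origin at bench height on the axis of the loading hole; y runs along the rail towards the camera end, z up. Column at local x 60 to 112, y 187 to 277 mm, 254 mm high.
- lens (a point): Middle of the camera's lens, 148 mm above the bench, over stand x 0, y 232 mm. Camera 48 mm wide and arm stand above it to 244 mm: keep the gripper clear, the fingers closing across the rail.
- home_hole (a point): Mouth of the loading hole in the deck (height 30 mm, stand x 0, y 0). A like hole, the imaging hole, is in an adjustable bush plate flush with the deck, at x 0 and somewhere in y 62 to 102 mm; the carriage hides it, its setting is not known. Both: vertical, through, 13 mm bore; 15 mm below the deck two spring balls bear on the pin. The deck between is flat and smooth.
- carriage (a joint): Travel of the black dish carriage along the stand's +y, in m: 0 pinned at the loading position, 0.062 to 0.102 over the imaging hole, end stop 0.122. About 2.5 N of friction; stays where it is left. A plate 96 mm wide, 232 mm long (y -32 to 200 mm at travel 0), top at height 50 mm, without handle: moved by the pin in its bush, or pushed.
- bush_top (a point): Centre of the top of the carriage's steel bush block, 40 x 40 mm, at height 58 mm; its vertical 13 mm bore carries the pin and is 26 mm long, ending 2 mm above the deck. Moves with the carriage; over the loading hole at travel 0. Axes as the stand's.
- pin: Ball-lock pin, about 90 g, upright in the bush. Origin: centre of the underside of its steel collar (27 mm across, 4 mm thick); z up along the pin. Black fluted round grip, 24 mm across, 4 to 42 mm above the origin; dummy button to 47 mm. Below: 12 mm shank, 53 mm long. Seated, the collar lies on the bush (origin at height 58 mm). About 10 N pulls it off the balls, 15 to 20 N seats it.
- pin_tip (a point): Tip of the pin's shank, 53 mm below the pin's origin: blunt, 10 mm across, bevelled to the full 12 mm over 2 mm; groove for the balls 10 mm above the tip. Tip on the deck: pin's origin at height 83 mm, shank still deep in the bush, so that the pin drags the carriage. It starts to drop within 1.5 to 2 mm of a hole's axis.
- nest (a point): Centre of the floor of the ring nest (59 mm inside, 5 mm high) on the carriage that holds the dish; height 50 mm, 150 mm from the bush along the stand's +y.
- dish: Covered culture dish, 55 mm across, 14 mm high, loose in the nest. Origin at the centre of its underside, z up.
- jar: Specimen jar with white lid, 53 mm across, 62 mm high, loose on the bench beyond the other end of the stand (stand x about -20, y about -145 mm). Origin at the centre of its underside.

How it is judged:
By the outcome, as a careful person would: the job done as asked, in the order asked, and still so for the second after the job is handed in, with the robot touching nothing.
It also fails if it takes over 67 s, if anything falls off the work surface, if the arm or the gripper's body presses on something with over 40 N, if the wrist force passes 120 N, or if a joint passes its speed limit or range.

### The arm

A 6-joint arm with a two-finger parallel gripper is mounted at the origin on the work surface; the furniture and walls round the work are solid. World frame = base frame: x ahead of the robot, y to its left, z up, the work surface at z = 0. Lengths are in m, angles in rad, forces in N, time in s.
With the tool pointing down it reaches from about 0.275 to 0.825 m from the base axis. Payload 4.9 kg.
Tool frame: the origin (TCP) lies midway between the tips of the shut fingers; the grasp point (between the pads) lies 19 mm behind it (bot.grip_depth is the distance from the TCP to the grasp point, in m); y points along the fingers, x is the direction in which the jaws open and shut, and the axes are right-handed (so a half turn about y gives the same grasp; the last joint's range is limited). The gripper opens to 85 mm and grips with 20 to 120 N. Pads are 22 mm wide; open, the fingers measure 114 mm over their backs; the gripper's body (76 mm by 85 mm) begins 54 mm behind the grasp point. The pads swing forward as they close: fully open they stand 13 mm farther back than shut.
Start: joints at [-1.395, 0.326, -0.193, 1.052, 0, 1.437], TCP at [0.168, -0.524, 0.231] pointing down, gripper open.
Joint ranges: [-2.65, 2.65], [-0.97, 1.79], [-1.3, 1.35], [-1.93, 2.1], [-1.47, 1.37], [-3.14, 3.14]. Speed limits (rad/s): [2.57, 2.57, 3.14, 3.14, 3.14, 3.14].

### API

Orientations are given as a unit quaternion [w, x, y, z].
In Python, from cell import bot gives the robot as it stands. Calls block until the motion is done:
- bot.move_pose(position, orientation): joint-space move of the TCP to a pose.
- bot.move_linear(position, speed=0.15, rotation=None, until_force=None): straight line of the TCP; rotation=None keeps the orientation; speed is the mean speed in m/s. With until_force (N) it stops when the force on the tool has changed by that much, and returns True; else False.
- bot.goto_joints(angles): joint-space move.
- bot.set_gripper(opening, grasp_force=None): opening from 0.0 (shut) to 1.0 (fully open); grasp_force is the grip in N (None keeps the last); returns when the fingers have stopped.
- bot.wait(seconds).
- bot.solve_ik(position, orientation): joint angles nearest the present ones, or None.
- bot.camera(name): name is "scene" or "top"; returns the picture (400x640x3 uint8, red, green, blue); there is no depth.
- bot.calibration(name): a dict with "mtx" (3x3 intrinsics, pixels), "extrinsics" (4x4, takes a point from world to camera coordinates). Camera axes: x right, y down, z forward; pixel columns grow to the right and rows downward; lengths in m; the calibration is good to about 2 mm. A picture is of the moment at which its call begins. calibration takes no time and is no camera call.
A pose or a line that the arm cannot do raises bot.PlanningError and nothing moves.
- bot.close_job(): hands the job in, once; it reports no verdict.
Trained networks look in the newest picture that a camera, given by its name, has taken for a name from the list of things; names that differ only in an ending like _2 or _b are one class to them, and where a whole thing is asked for, a point or a joint stands for the part that bears it (a point fixed in the world has none). Each returns a list of dicts, best first, with "confidence" (0 to 1); they miss things now and then, are a little off and sometimes report something else, mostly with a low value. They report only what shows in the picture. A call takes as long as a camera call.
- bot.search_frame(camera, thing): "bbox" ([left, top, width, height] in pixels, round what is visible of it).
Readings, each from a call of its own:
- bot.read_clock(): time.
- bot.read_joint_positions(): joint angles.
- bot.read_joint_vel(): joint speeds.
- bot.read_joint_efforts(): joint torques, N m.
- bot.read_position(): TCP position.
- bot.read_tool_rot(): TCP orientation.
- bot.read_ft_force(): force on the tool from outside, world axes, zero at the start.
- bot.read_moment(): the same for the moment, N m.
- bot.read_gripper_width(): opening from 0.0 (shut) to 1.0 (fully open).
Only numpy, scipy, OpenCV 4.12 (cv2) and the standard library are available. Lean on these libraries where they do the work, as an engineer would, in place of code of your own. Each camera call takes 0.05 s, during which the arm holds its last target.

## Working session

There is one attempt and no reset: what is moved stays moved. The work goes in short steps, each a Python script; the robot and the scene stay as the last script left them, time stands still between calls to the robot, and variables do not carry over. Pictures are saved under pics/ and viewed, and the job is handed in when it is done.

```bash
mkdir -p pics; ls; cat > h.py <<'E'
import numpy as np, cv2
from cell import bot
def snap(c,n):
    im=np.asarray(bot.camera(c)); cv2.imwrite(f'pics/{n}.png',cv2.cvtColor(im,cv2.COLOR_RGB2BGR)); return im
def ray(c,u,v):
    k=bot.calibration(c); K=np.array(k['mtx']);E=np.array(k['extrinsics'])
    R,t=E[:3,:3],E[:3,3]; d=R.T@np.linalg.inv(K)@[u,v,1]; return -R.T@t,d
def atz(c,u,v,z):
    o,d=ray(c,u,v); return o+d*(z-o[2])/d[2]
def proj(c,p):
    k=bot.calibration(c); K=np.array(k['mtx']);E=np.array(k['extrinsics'])
    q=K@(E[:3,:3]@np.asarray(p)+E[:3,3]); return q[:2]/q[2]
E
python3 - <<'E'
from h import *
for c in('scene','top'):
    snap(c,c+'0')
    o,d=ray(c,320,200);print(c,o,d)
    for t in('pin','bush_top','dish','jar','station','carriage'):
        print(t,[(np.round(r['bbox'],1).tolist(),round(r['confidence'],2)) for r in bot.search_frame(c,t)[:2]])
print(bot.read_clock(),bot.read_tool_rot(),bot.read_ft_force())
E
```

```text
pics
scene [0.05789318 0.47617378 0.70863938] [ 0.50389863 -0.59437675 -0.6268946 ]
pin [([369.1, 196.6, 12.0, 21.6], 0.64)]
bush_top [([304.1, 201.3, 88.3, 84.4], 0.75)]
dish [([318.5, 241.3, 29.2, 22.7], 0.74)]
jar [([396.9, 177.1, 23.0, 29.3], 0.55)]
station [([243.8, 175.4, 167.7, 167.0], 0.96)]
carriage [([302.0, 205.7, 94.4, 79.9], 0.78)]
top [ 0.40939408 -0.05203795  0.95466591] [ 0.12424866  0.00722153 -0.99236044]
pin [([372.6, 220.4, 14.3, 12.3], 0.49)]
bush_top [([293.8, 206.6, 99.0, 48.5], 0.82)]
dish [([303.4, 221.0, 21.5, 18.5], 0.63)]
jar [([426.4, 213.7, 28.0, 22.9], 0.67)]
station [([239.6, 176.2, 174.3, 79.8], 0.68), ([373.0, 215.9, 14.4, 12.6], 0.48)]
carriage [([294.0, 207.5, 97.9, 45.8], 0.79)]
0.7 [-0.57114242  0.57115057 -0.41687257  0.41689402] [-0.15651342  0.17666775 -0.61992758]
```

View pics/scene0.png

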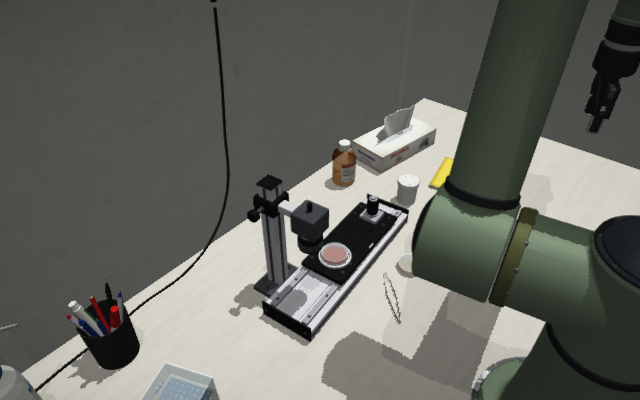

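View pics/top0.png

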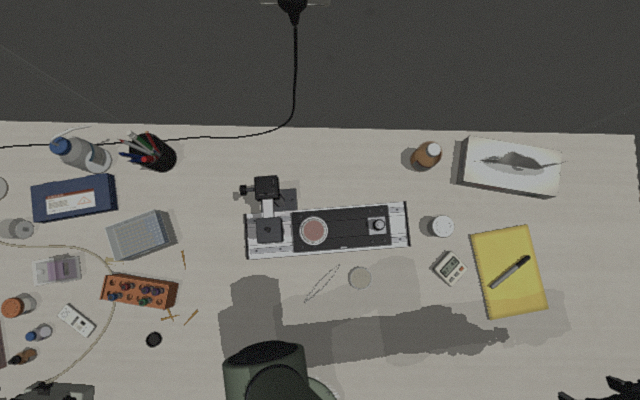

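```bash
python3 - <<'E'
from h import *
a=cv2.imread('pics/top0.png')[160:270,220:470];cv2.imwrite('pics/topz.png',cv2.resize(a,None,fx=3.2,fy=3.2,interpolation=cv2.INTER_CUBIC))
a=cv2.imread('pics/scene0.png')[160:350,230:430];cv2.imwrite('pics/scenez.png',cv2.resize(a,None,fx=3,fy=3,interpolation=cv2.INTER_CUBIC))
E
```

```text
(no output)
```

View pics/topz.png

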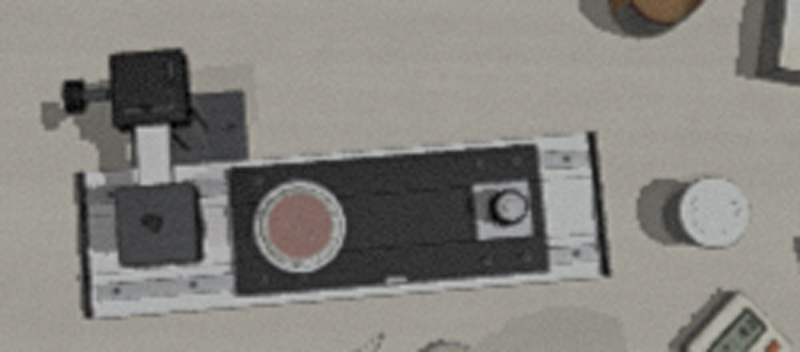

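View pics/scenez.png

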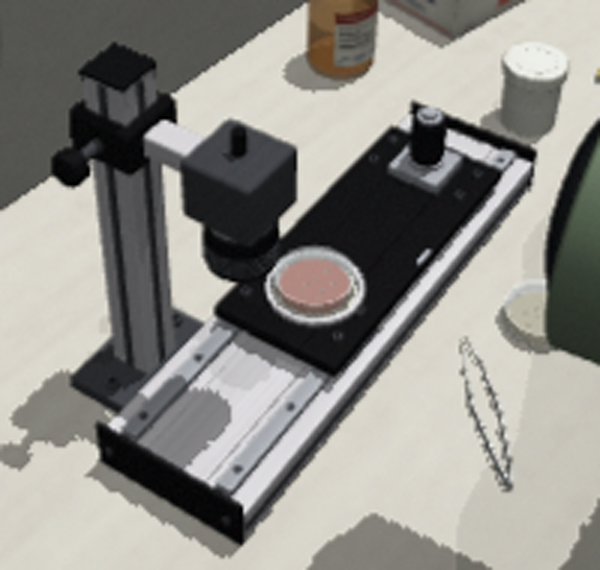

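The top view shows the stand with its camera end at left. The pin is at about (379,223), the dish at (314,230) and the jar at (441,226). The carriage corners are clear in both views, so I'll fit the stand pose to them.

```bash
python3 - <<'E'
from h import *
from scipy.optimize import least_squares
T=lambda U,V:((U+.5)/3.2-.5+220,(V+.5)/3.2-.5+160)
S=lambda U,V:((U+.5)/3-.5+230,(V+.5)/3-.5+160)
# (cam, local, pixel)
D=[('top',(48,200,50),T(230,168)),('top',(48,-32,50),T(537,145)),('top',(-48,-32,50),T(548,270)),('top',(-48,200,50),T(237,295)),
('top',(20,20,58),T(473,185)),('top',(20,-20,58),T(529,181)),('top',(-20,20,58),T(478,239)),('top',(-20,-20,58),T(534,234)),
('top',(0,0,105),T(511,200)),
('top',(0,150,64),T(299,226)),
('scene',(48,200,50),S(217,310)),('scene',(-48,200,50),S(335,374)),('scene',(0,0,105),S(431,113)),
('scene',(-20,20,58),S(441,181)),('scene',(20,20,58),S(391,161)),('scene',(0,150,64),S(315,283))]
def res(p):
    c,s=np.cos(p[2]),np.sin(p[2]);r=[]
    for cam,l,px in D:
        l=np.array(l)/1e3;w=[p[0]+c*l[0]-s*l[1],p[1]+s*l[0]+c*l[1],l[2]]
        r+=list(proj(cam,w)-px)
    return r
g=atz('top',*T(505,210),.058);print(g)
f=least_squares(res,[g[0],g[1],0],loss='soft_l1');print(f.x,np.degrees(f.x[2]));print(np.round(np.array(res(f.x)).reshape(-1,2),1))
for c in('top','scene'):
    D0=D[:];D[:]=[d for d in D0 if d[0]==c];print(c,least_squares(res,f.x,loss='soft_l1').x);D[:]=D0
E
```

```text
[ 0.46436888 -0.18172338  0.058     ]
[ 0.46425111 -0.18002709  0.10093208] 5.782982237505695
[[-0.9  0.2]
 [ 0.1 -0.6]
 [ 0.9  0.7]
 [-0.2  1.1]
 [-0.   0.1]
 [-0.6 -0.1]
 [ 0.1  0.2]
 [-0.5  0.3]
 [ 0.4  1.9]
 [-0.1  0.2]
 [-1.  -2.1]
 [ 0.4 -2.8]
 [-0.1 -1.4]
 [-1.5  0.9]
 [-0.7  0.9]
 [ 0.3 -3.3]]
top [ 0.46489672 -0.18022273  0.09718951]
scene [ 0.46045128 -0.17642515  0.10083724]
```

```bash
cat >> h.py <<'E'
from scipy.spatial.transform import Rotation as Ro
P0=np.array([.4646,-.180]);YAW=0.0985
ex=np.array([np.cos(YAW),np.sin(YAW),0]);ey=np.array([-np.sin(YAW),np.cos(YAW),0])
def W(x,y,z): # stand mm -> world m
    return (np.array([P0[0],P0[1],0])+ex*x/1e3+ey*y/1e3+np.array([0,0,z/1e3]))
def Q(sg=1):
    X=ex*sg;Z=np.array([0,0,-1.]);M=np.column_stack([X,np.cross(Z,X),Z])
    return Ro.from_matrix(M).as_quat()[[3,0,1,2]]
def loc(p):
    d=np.asarray(p)-[P0[0],P0[1],0];return np.array([d@ex,d@ey,d[2]])*1e3
def F():
    f=np.asarray(bot.read_ft_force());return np.array([f@ex,f@ey,f[2]])
E
python3 - <<'E'
from h import *
for s in(1,-1):
  for y in (0,102):
    print(s,y,[np.round(q,2).tolist() if (q:=bot.solve_ik(W(0,y,z),Q(s))) is not None else None for z in(66,180)])
E
```

```text
1 0 [None, None]
1 102 [[0.33, 1.27, -0.22, 1.65, -1.34, -3.14], [0.33, 1.05, -0.32, 1.77, -1.34, -3.14]]
-1 0 [None, None]
-1 102 [[-0.79, 1.38, 0.23, 1.99, 0.69, -3.14], [-0.79, 1.19, 0.12, 2.07, 0.69, -3.14]]
```

```bash
cat >> h.py <<'E'
def Q(sg=1):
    X=ex*sg;Y=np.array([0,0,-1.]);M=np.column_stack([X,Y,np.cross(X,Y)])
    return Ro.from_matrix(M).as_quat()[[3,0,1,2]]
E
python3 - <<'E'
from h import *
q=bot.read_tool_rot();print(np.round(Ro.from_quat(np.array(q)[[1,2,3,0]]).as_matrix(),3))
for s in(1,-1):
  for y in (0,102):
    print(s,y,[np.round(q,2).tolist() if (q:=bot.solve_ik(W(0,y,z),Q(s))) is not None else None for z in(66,180)])
E
```

```text
[[ 0.305  0.     0.952]
 [-0.952 -0.     0.305]
 [ 0.    -1.     0.   ]]
1 0 [[-0.52, 0.41, -0.54, 0.61, 0.0, 0.95], [-0.52, 0.27, -0.41, 0.89, 0.0, 0.95]]
1 102 [[-0.33, 0.36, -0.64, 0.57, 0.0, 1.14], [-0.33, 0.21, -0.49, 0.87, 0.0, 1.14]]
-1 0 [[-0.52, 0.41, -0.54, 0.61, 0.0, -2.19], [-0.52, 0.27, -0.41, 0.89, 0.0, -2.19]]
-1 102 [[-0.33, 0.36, -0.64, 0.57, 0.0, -2.0], [-0.33, 0.21, -0.49, 0.87, 0.0, -2.0]]
```

```bash
python3 - <<'E'
from h import *
bot.move_pose(W(0,0,170),Q())
f0=F();print('free',f0)
snap('scene','s1');snap('top','t1')
hit=bot.move_linear(W(0,0,68),speed=.08,until_force=6);print(hit,loc(bot.read_position()),F())
snap('scene','s2')
print(bot.read_clock())
E
python3 -c "
import cv2
a=cv2.imread('pics/s2.png')[80:330,230:480];cv2.imwrite('pics/s2z.png',cv2.resize(a,None,fx=2.4,fy=2.4,interpolation=2))"
```

```text
free [-0.44565447  0.42881475  0.692701  ]
False [ 0.38467738 -0.23778115 68.48453871] [ 0.20184658 -0.32224058 -0.19820005]
3.95
```

View pics/s2z.png

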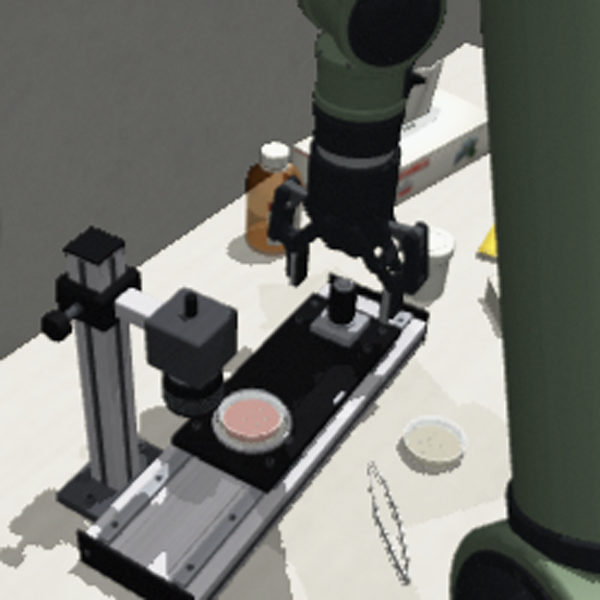

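View pics/t1.png

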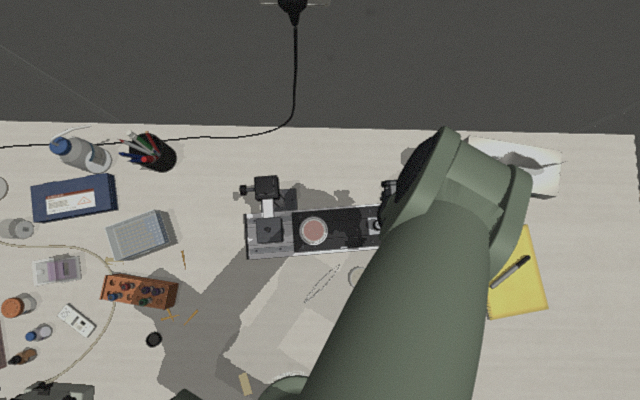

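In the scene picture the open fingers straddle the pin (crop (343,300)) with one on each side across the rail. Next I'll close gently and read the side force.

```bash
python3 - <<'E'
from h import *
bot.set_gripper(0.36,20);print('pre',bot.read_gripper_width(),F())
bot.set_gripper(0.0,20);bot.wait(.2)
print(bot.read_gripper_width(),F(),bot.read_moment(),loc(bot.read_position()),bot.read_clock())
E
```

```text
pre 0.3638404739340694 [-0.8765704  -0.46055483 -0.40687659]
0.2766934324882265 [-1.57006893  0.46992442  1.77221366] [-0.04247986  0.44142196 -0.02816292] [-2.17686634e-01 -3.64000860e-03  6.80439086e+01] 4.9333
```

Gripped at 23.5 mm with only about 1.5 N of side force. Tighten, then draw the pin up off the balls.

```bash
python3 - <<'E'
from h import *
bot.set_gripper(0.0,60);bot.wait(.2)
print(bot.read_gripper_width(),F(),bot.read_moment())
p=np.array(bot.read_position())
for dz in (4,10,18,26.5):
    bot.move_linear(p+[0,0,dz/1e3],speed=.03)
    print(dz,loc(bot.read_position()),F(),bot.read_gripper_width())
bot.wait(.2);print(F(),bot.read_moment(),bot.read_clock())
snap('scene','s3')
E
python3 -c "
import cv2
a=cv2.imread('pics/s3.png')[120:330,230:480];cv2.imwrite('pics/s3z.png',cv2.resize(a,None,fx=3,fy=2.8,interpolation=2))"
```

```text
0.2621479633317028 [-3.02980313  0.79722519  5.1103411 ] [0.07802572 0.67198861 0.0328187 ]
4 [-0.36518632  0.34881428 71.98895741] [ 0.51314654  0.67591521 -2.25134668] 0.2593064980568818
10 [-0.10437446 -0.28733611 78.8433819 ] [-2.99901234  0.63725586  3.73602374] 0.26179043134544416
18 [-7.32879822e-02 -1.22354759e-01  8.63611237e+01] [-0.936246   -0.2774394   0.34489331] 0.2612211883010021
26.5 [-3.89453908e-02 -1.32830480e-01  9.48763011e+01] [-0.83824235 -0.57002881 -0.58158165] 0.2587887254967475
[-0.35279873 -0.63895491 -0.44919778] [ 0.02675641  0.04967218 -0.01346857] 7.0417
```

View pics/s3z.png

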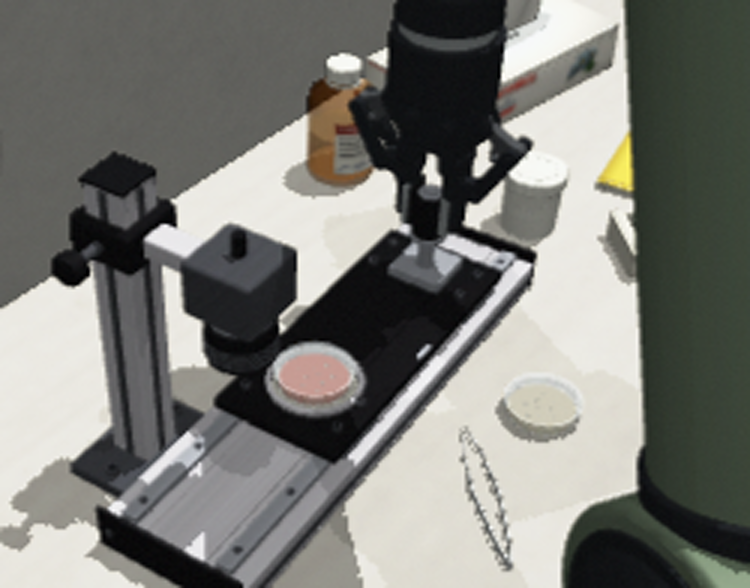

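```bash
python3 - <<'E'
from h import *
z=loc(bot.read_position())[2]
q=lambda y,z:W(-.04,y,z)
bot.move_linear(q(15,95),speed=.05);print(loc(bot.read_position()),F())
bot.move_linear(q(58,95),speed=.06);print(loc(bot.read_position()),F(),bot.read_moment())
bot.wait(.2);print(F())
h=bot.move_linear(q(58,90),speed=.01,until_force=4);print(h,loc(bot.read_position()),F(),bot.read_clock())
snap('scene','s4')
E
python3 -c "
import cv2
a=cv2.imread('pics/s4.png')[120:330,230:480];cv2.imwrite('pics/s4z.png',cv2.resize(a,None,fx=3,fy=2.8,interpolation=2))"
```

```text
[-0.13488397 15.98411978 94.94827312] [ 0.44520517 -0.61250099 -1.26930291]
[-6.53340996e-02  5.88108100e+01  9.49235070e+01] [-1.3207526   0.55801032 -0.32554894] [ 0.07387563  0.24217259 -0.03012808]
[-0.59133936  0.90303029  0.34654903]
True [-0.23506976 58.31421469 93.05803274] [-0.26334993 -0.30868547  4.71476954] 8.9333
```

View pics/s4z.png

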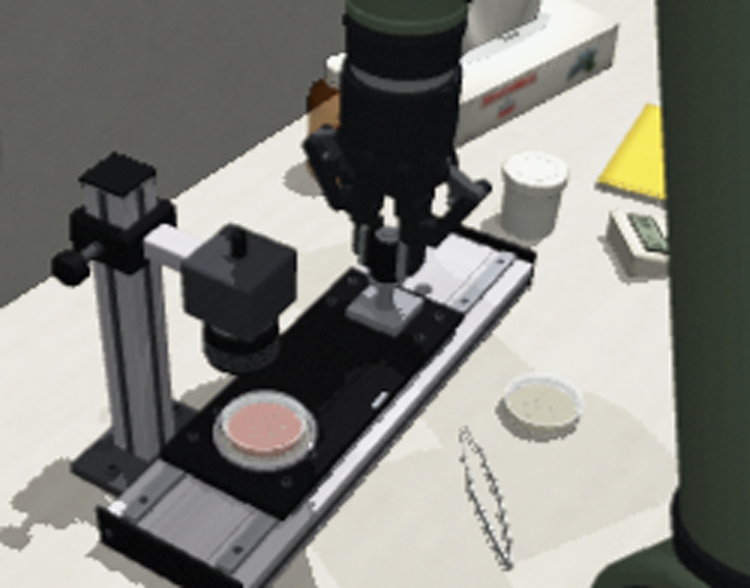

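The tip touched the deck at TCP z 93.06, matching the model (no slip). The picture shows the loading hole uncovered behind the carriage. Now I'll feel for the imaging hole with light pecks.

```bash
cat > peck.py <<'E'
from h import *
import sys
y0,y1,st,x=map(float,sys.argv[1:5])
q=lambda y,z:W(x,y,z)
t0=bot.read_clock();y=y0
while y<=y1 and bot.read_clock()-t0<20:
    bot.move_linear(q(y,94),speed=.02)
    h=bot.move_linear(q(y,91),speed=.012,until_force=4)
    l=loc(bot.read_position());print(y,h,np.round(l,2),np.round(F(),1),round(bot.read_clock(),1))
    if l[2]<92.2: break
    y+=st
E
python3 peck.py 60 105 1.5 -.04
```

```text
60.0 True [-7.000e-02  5.928e+01  9.307e+01] [-1.  -1.6  4.5] 9.5
61.5 True [-5.000e-02  6.116e+01  9.307e+01] [-0.2 -0.2  4.2] 10.0
63.0 True [-2.000e-02  6.282e+01  9.307e+01] [-0.5 -0.6  5.4] 10.5
64.5 True [1.000e-02 6.430e+01 9.306e+01] [ 0.  -0.6  4.2] 11.0
66.0 True [5.000e-02 6.579e+01 9.309e+01] [-0.9 -0.6  5. ] 11.5
67.5 True [3.000e-02 6.731e+01 9.307e+01] [-0.8 -0.9  4.6] 11.9
69.0 True [4.000e-02 6.883e+01 9.306e+01] [-0.2 -0.5  4.5] 12.4
70.5 True [8.000e-02 7.032e+01 9.309e+01] [-0.7 -0.   5.6] 12.9
72.0 True [6.000e-02 7.181e+01 9.308e+01] [-0.7  0.2  3.8] 13.4
73.5 True [2.000e-02 7.336e+01 9.305e+01] [-0.4 -0.2  5.1] 13.9
75.0 True [5.000e-02 7.483e+01 9.307e+01] [-1.1 -0.1  4. ] 14.4
76.5 True [6.000e-02 7.632e+01 9.308e+01] [-0.5 -0.   4.4] 14.8
78.0 True [5.000e-02 7.786e+01 9.307e+01] [ 0.4 -0.1  4.6] 15.3
79.5 True [ 0.1  79.31 93.1 ] [ 0.1 -0.3  4.9] 15.8
81.0 True [ 0.1  80.81 93.11] [-0.6 -0.   4.1] 16.3
82.5 True [6.000e-02 8.233e+01 9.306e+01] [-0.5 -0.   4.9] 16.8
84.0 True [5.000e-02 8.384e+01 9.307e+01] [0.3 0.3 4.9] 17.3
85.5 True [6.000e-02 8.533e+01 9.307e+01] [-0.6  0.1  4.2] 17.8
87.0 True [7.000e-02 8.684e+01 9.303e+01] [-0.5 -0.6  5.9] 18.2
88.5 True [4.000e-02 8.834e+01 9.299e+01] [-0.  -0.2  3.6] 18.7
90.0 True [5.000e-02 8.985e+01 9.295e+01] [-0.6 -0.4  3.4] 19.2
91.5 True [6.000e-02 9.132e+01 9.281e+01] [-0.5 -0.8  5.4] 19.7
93.0 True [1.000e-02 9.285e+01 9.248e+01] [-0.5 -1.   3. ] 20.2
94.5 True [6.000e-02 9.438e+01 9.098e+01] [-0.4  0.1  2.5] 20.8
```

The nose dropped below deck level at y ≈ 94.4 mm. I'll find the far edge too, so I can centre on the hole.

```bash
python3 - <<'E'
from h import *
q=lambda y,z:W(-.04,y,z)
for y in (95.5,96.5,97.5,98.5,99.5):
    bot.move_linear(q(y,94),speed=.02)
    h=bot.move_linear(q(y,88),speed=.012,until_force=4)
    l=loc(bot.read_position());print(y,h,np.round(l,2),np.round(F(),1),round(bot.read_clock(),1))
E
```

```text
95.5 False [-6.000e-02  9.556e+01  8.781e+01] [ 1.  -2.3 -1.2] 21.8
96.5 False [-7.000e-02  9.647e+01  8.783e+01] [ 0.3 -2.7 -1.5] 22.9
97.5 False [ 0.26 97.26 87.96] [ 1.6 -2.4 -1.8] 23.9
98.5 True [-5.000e-02  9.851e+01  9.263e+01] [ 0.3 -0.   2.7] 24.7
99.5 True [-0.   99.33 92.89] [-0.5 -0.9  4.6] 25.2
```

```bash
python3 - <<'E'
from h import *
q=lambda y,z:W(-.04,y,z)
bot.move_linear(q(95.5,95),speed=.02)
for z in (88,80):
    h=bot.move_linear(q(95.5,z),speed=.02,until_force=9)
    bot.wait(.15);print(z,h,np.round(loc(bot.read_position()),2),np.round(F(),1),np.round(bot.read_moment(),2),bot.read_gripper_width(),round(bot.read_clock(),1))
    if h: break
E
```

```text
88 False [-0.17 95.53 87.83] [ 1.   2.4 -3.5] [ 0.58 -0.38  0.01] 0.26026669952222775 26.2
80 False [-0.1  95.46 79.92] [ 1.7  1.3 -2.1] [ 0.48 -0.43  0.02] 0.259211732579962 26.9
```

```bash
python3 - <<'E'
from h import *
q=lambda y,z:W(-.04,y,z)
for z in (76,72,70,69,68,67.5):
    h=bot.move_linear(q(95.5,z),speed=.015,until_force=26)
    bot.wait(.15);print(z,h,np.round(loc(bot.read_position()),2),np.round(F(),1),np.round(bot.read_moment(),2),round(bot.read_gripper_width(),3),round(bot.read_clock(),1))
    if h: break
snap('scene','s5')
E
python3 -c "
import cv2
a=cv2.imread('pics/s5.png')[150:330,230:440];cv2.imwrite('pics/s5z.png',cv2.resize(a,None,fx=3.3,fy=3.3,interpolation=2))"
```

```text
76 False [ 0.19 95.16 76.51] [-0.   1.1  5.1] [0.42 0.07 0.04] 0.263 27.5
72 False [5.000e-02 9.522e+01 7.180e+01] [ 1.8 -0.9 -3.3] [-0.03 -0.64 -0.02] 0.262 28.1
70 False [-6.000e-02  9.537e+01  6.963e+01] [ 2.9 -2.3 -6.8] [-0.26 -1.02  0.03] 0.264 28.5
69 False [-6.000e-02  9.538e+01  6.897e+01] [ 1.8 -1.5 -5.3] [-0.32 -0.72 -0.  ] 0.258 28.9
68 False [-3.000e-02  9.534e+01  6.845e+01] [-1.2 -1.4  5.3] [-0.23  0.06 -0.03] 0.263 29.3
67.5 False [-0.   95.31 68.38] [-2.5 -0.6 10.6] [-0.08  0.4  -0.02] 0.269 29.7
```

View pics/s5z.png

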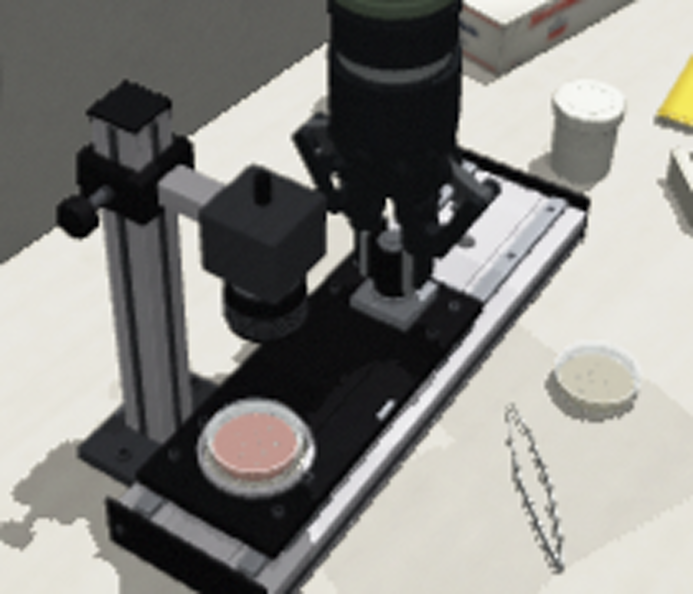

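```bash
python3 - <<'E'
from h import *
q=lambda y,z:W(-.02,y,z)
for z in (67,66.5,66.0,65.5):
    bot.move_linear(q(95.35,z),speed=.01,until_force=28)
    bot.wait(.15);f=F();print(z,np.round(loc(bot.read_position()),2),np.round(f,1),round(bot.read_gripper_width(),3),round(bot.read_clock(),1))
    if f[2]>22: break
E
```

```text
67 [2.000e-02 9.525e+01 6.833e+01] [-4.2 -0.3 16.1] 0.259 30.1
66.5 [4.000e-02 9.524e+01 6.829e+01] [-4.9  0.6 20.2] 0.265 30.5
66.0 [5.000e-02 9.520e+01 6.822e+01] [-6.5  2.4 26.3] 0.264 30.9
```

```bash
python3 - <<'E'
from h import *
q=lambda y,z:W(0,y,z)
for z in (67.5,68.2,68.6,69,69.4):
    bot.move_linear(q(95.3,z),speed=.01)
    bot.wait(.15);f=F();print(z,np.round(loc(bot.read_position()),2),np.round(f,1),round(bot.read_clock(),1))
    if f[2]<-5: break
E
```

```text
67.5 [-0.   95.31 68.36] [-2.5  0.3 12.8] 31.4
68.2 [-4.000e-02  9.537e+01  6.843e+01] [-2.5 -0.9  6.8] 31.8
68.6 [-4.000e-02  9.538e+01  6.849e+01] [2.  0.1 1.7] 32.2
69 [-0.1  95.43 68.62] [ 1.9 -1.1 -7.1] 32.6
```

The pin holds against a 7 N upward tug without moving. Press it home once more, relax, let go and look.

```bash
python3 - <<'E'
from h import *
q=lambda y,z:W(0,y,z)
bot.move_linear(q(95.3,66.1),speed=.01);bot.wait(.2);print(loc(bot.read_position()),F())
bot.move_linear(q(95.3,68.3),speed=.01);bot.wait(.1);print(F())
bot.set_gripper(1.0);bot.wait(.2);print(F())
p=loc(bot.read_position())
bot.move_linear(W(0,95.3,170),speed=.08)
bot.move_pose(W(0,-60,230),Q())
bot.goto_joints([-1.395,0.326,-0.193,1.052,0,1.437])
bot.wait(.3)
for c in('scene','top'):
    im=snap(c,c+'6')
    for t in('pin','dish','jar'):
        print(c,t,[(np.round(r['bbox'],1).tolist(),round(r['confidence'],2)) for r in bot.search_frame(c,t)[:1]])
print(bot.read_clock())
for c in('top','scene'):print(c,proj(c,W(0,95.3,105)),proj(c,W(0,95.3,58)),proj(c,W(0,245.3,64)))
a=cv2.imread('pics/scene6.png')[150:340,230:430];cv2.imwrite('pics/scene6z.png',cv2.resize(a,None,fx=3,fy=3,interpolation=2))
a=cv2.imread('pics/top6.png')[160:270,220:470];cv2.imwrite('pics/top6z.png',cv2.resize(a,None,fx=3.2,fy=3.2,interpolation=2))
E
```

```text
[1.88303134e-02 9.51264658e+01 6.82474470e+01] [-5.4351366   1.53919202 21.50223468]
[-1.596698   -0.11234899  5.17165404]
[0.35576074 0.44102282 0.17722037]
scene pin [([346.3, 218.8, 9.1, 22.5], 0.69)]
scene dish [([292.0, 272.4, 25.5, 25.9], 0.92)]
scene jar [([396.1, 177.8, 19.1, 28.3], 0.57)]
top pin [([334.0, 223.2, 11.8, 8.8], 0.65)]
top dish [([271.8, 242.5, 3.2, 0.6], 0.51)]
top jar [([423.5, 213.0, 34.1, 20.9], 0.61)]
38.9
top [337.14371635 227.35703111] [336.34753401 228.42510269] [272.06962572 233.48368074]
scene [349.81478484 220.14176863] [348.94964938 237.09222848] [306.75443691 280.70085584]
```

View pics/scene6z.png

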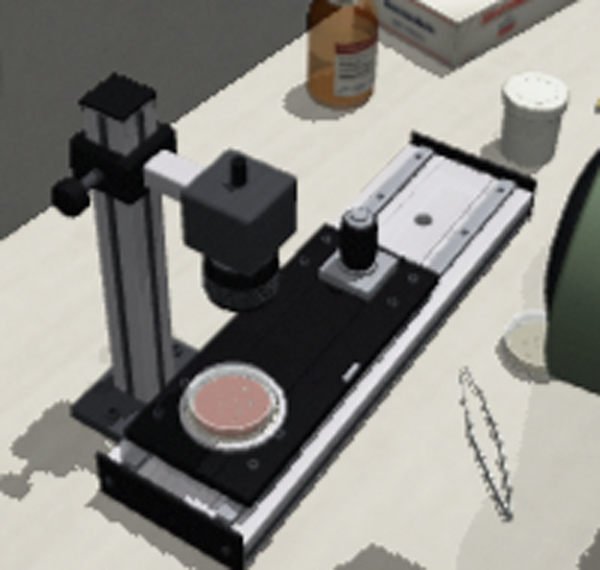

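View pics/top6z.png

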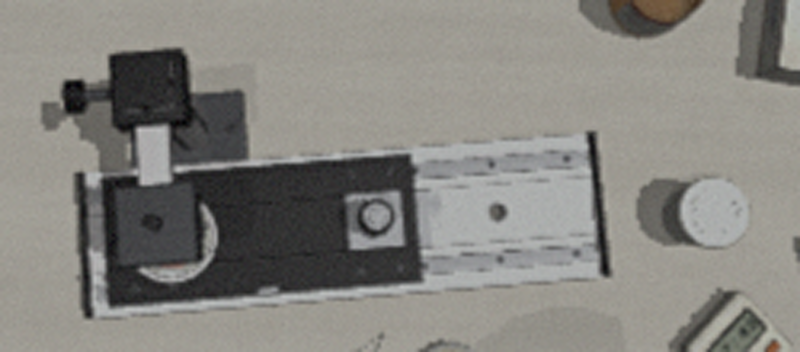

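The pin stands in the bush at crop (358,240) with the carriage about 95 mm along. The dish is in its nest, the jar is unmoved at (535,115), and the loading hole is open. I'll compare the seat height with the starting picture.

```bash
python3 - <<'E'
from h import *
a=cv2.imread('pics/scene0.png');b=cv2.imread('pics/scene6.png')
a=a[190:230,350:395];b=b[213:253,327:372]
o=np.hstack([cv2.resize(i,None,fx=8,fy=8,interpolation=cv2.INTER_CUBIC) for i in(a,b)])
cv2.imwrite('pics/cmp.png',cv2.convertScaleAbs(o,alpha=1.3,beta=15))
for y in(0,95.3): print([proj('scene',W(0,y,z)).round(1).tolist() for z in (58,105)])
E
```

```text
[[371.5, 212.6], [373.0, 195.9]]
[[348.9, 237.1], [349.8, 220.1]]
```

View pics/cmp.png

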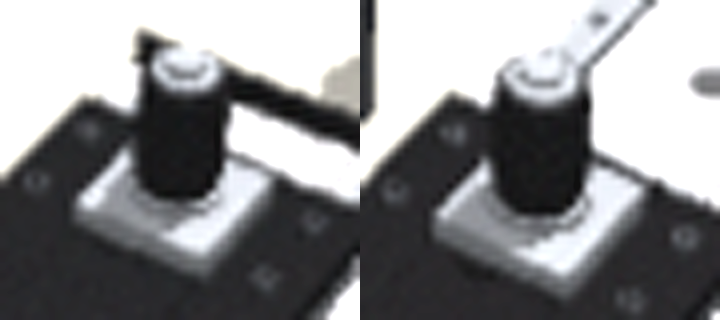

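The seat looks the same, to within about a pixel. There's time for a direct height check: shut the fingers and press on the button top, which should be at 105 mm when seated.

```bash
python3 - <<'E'
from h import *
bot.set_gripper(0.0,20)
bot.move_pose(W(0,95.3,150),Q())
bot.move_linear(W(0,95.3,112),speed=.08)
h=bot.move_linear(W(0,95.3,101),speed=.01,until_force=5);print(h,loc(bot.read_position()),F())
h=bot.move_linear(W(0,95.3,101),speed=.01,until_force=17);bot.wait(.1);print(h,loc(bot.read_position()),F(),bot.read_clock())
E
```

```text
False [7.56187283e-02 9.52767859e+01 1.01075169e+02] [-0.40841487 -0.36357888 -0.10720246]
False [1.64436636e-02 9.52861277e+01 1.01025955e+02] [-0.46427169 -0.16646924 -0.64001923] 43.8083
```

```bash
python3 - <<'E'
from h import *
print(bot.read_gripper_width(),bot.read_position())
snap('scene','s7')
a=cv2.imread('pics/s7.png')[150:290,270:420];cv2.imwrite('pics/s7z.png',cv2.resize(a,None,fx=4,fy=4,interpolation=2))
E
```

```text
0.0002105571237940639 [ 0.45524585 -0.08517413  0.10102596]
```

View pics/s7z.png

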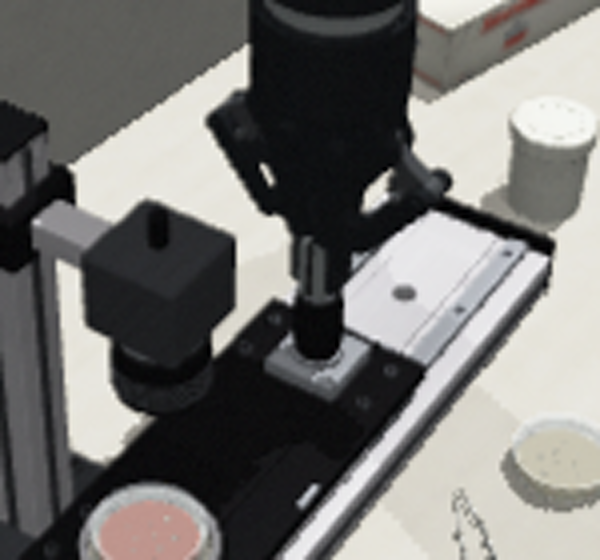

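The fingertips are at the button top but there's no contact, so the button may not be solid. I'll go on gently to the grip top, which should be at 100 mm.

```bash
python3 - <<'E'
from h import *
h=bot.move_linear(W(0,95.3,98),speed=.01,until_force=5);print(h,loc(bot.read_position()),F())
if h:
    h=bot.move_linear(W(0,95.3,96),speed=.01,until_force=15);bot.wait(.1);print(h,loc(bot.read_position()),F(),bot.read_clock())
E
```

```text
True [8.05642623e-02 9.50953061e+01 1.00104071e+02] [-0.95122818 -1.21698202  5.44890732]
True [4.76881505e-02 9.49309954e+01 1.00057639e+02] [-1.4055498   0.08726748  5.51837132] 44.4333
```

The grip top is at 100.06 mm, so the collar is flat on the bush. Retract, check and hand in.

```bash
python3 - <<'E'
from h import *
bot.move_linear(W(0,95.3,98.5),speed=.01,until_force=18);bot.wait(.1);print(loc(bot.read_position()),F())
bot.move_linear(W(0,95,180),speed=.1)
bot.goto_joints([-1.395,0.326,-0.193,1.052,0,1.437])
bot.wait(.4);a=snap('scene','s8');b=snap('top','t8')
for c,i,n in(('scene',a,'scene6'),('top',b,'top6')):
    r=cv2.cvtColor(cv2.imread(f'pics/{n}.png'),cv2.COLOR_BGR2RGB);d=cv2.absdiff(i,r).max(2)[160:350,230:460]
    print(c,(cv2.medianBlur(d,3)>50).sum())
print(bot.search_frame('scene','dish')[:1],bot.search_frame('scene','jar')[:1],F(),bot.read_clock())
a=cv2.imread('pics/s8.png')[150:340,230:430];cv2.imwrite('pics/s8z.png',cv2.resize(a,None,fx=3,fy=3,interpolation=2))
E
```

```text
[  0.30559623  94.82648845 100.00604907] [-4.17216907  0.52230866 15.45955394]
scene 0
top 0
[{'bbox': [290.6, 270.0, 28.9, 25.1], 'confidence': 0.64}] [{'bbox': [393.9, 176.1, 26.7, 30.5], 'confidence': 0.61}] [-0.7105718  -0.22489486 -0.29766457] 48.2583
```

View pics/s8z.png

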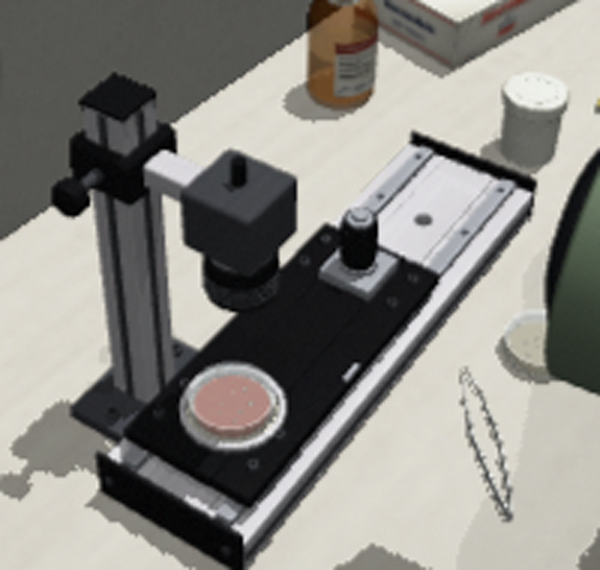

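The dish is in its nest at crop (233,405), the pin is upright and seated at (358,240), and the jar is in place. Nothing has changed since the previous look.

```bash
python3 -c "
from h import *
bot.close_job()"
```

```text
the job is handed in; nothing more can be done
```

The carriage is pinned at the imaging position, about 95 mm along its rail, and the job was handed in at about 48 s. I drew the pin from the loading hole and dragged the carriage along with it. Light pecks of about 4–5 N found the imaging hole, and I pressed the pin home with up to 26 N.

**Checks that agreed**
- The pin held against a 7 N upward tug, less than the 10 N that pulls it off the balls.
- The top of the pin's grip measured 100.0–100.1 mm above the bench; 100 mm means the collar is flat on the carriage.
- In the last pictures the dish is in its nest and the jar is where it was. Nothing moved after the final press, and the robot is clear.

**Checks that disagreed or fell short**
- My first height check on the button top, expected at 105 mm, met nothing down to 101 mm. Contact came only at the grip top, so the button does not seem to be solid.
- While I held the pin, the gripper height read 0.2–0.4 mm above what I expected for a seated pin. The grip-top measurement cleared that up.
- I did not see a distinct click force in the readings; that the balls are locked rests on the tug and the height.

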